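Turn the capsule tray round and slide it home

ROBOT

A 7-joint arm with a two-finger parallel gripper is mounted at the origin on a cart in front of the work surface, level with it; the furniture and walls round the work are solid. World frame = base frame: x ahead of the robot, y to its left, z up, the work surface at z = 0. Lengths are in m, angles in rad, forces in N, time in s.
With the tool pointing down it reaches from about 0.4 to 0.9 m from the base axis. Payload 5.5 kg.
Tool frame: the origin (TCP) lies midway between the tips of the shut fingers; the grasp point (between the pads) lies 19 mm behind it (manip.grip_depth is the distance from the TCP to the grasp point, in m); z points along the fingers, y is the line along which they close (so a half turn about z gives the same grasp; the last joint's range is limited). The gripper opens to 92 mm and grips with 3 to 60 N. Pads are 19 mm wide; open, the fingers measure 130 mm over their backs; the gripper's body (75 mm by 190 mm) begins 47 mm behind the grasp point.
Start: joints at [-0.97, 0.501, -0.427, 1.55, 0.221, 1.138, -0.21], TCP at [0.215, 0.613, 0.227] pointing down, gripper open.
Joint ranges: [-2.88, 2.88], [-0.31, 2.03], [-1.54, 1.56], [0.2, 2.42], [-1.41, 4.55], [0.19, 2.02], [-2.57, 2.57]. Speed limits (rad/s): [2.57, 2.57, 3.14, 3.14, 3.14, 3.14, 3.14].

INTERFACE

Orientations are given as a unit quaternion [x, y, z, w].
In Python, from bench import manip, effector, viewer gives the robot as it stands. Calls block until the motion is done:
- manip.move_pose(position, orientation): joint-space move of the TCP to a pose.
- manip.servo_line(position, ori=None, vel=0.15): straight line of the TCP; ori=None keeps the orientation; vel is the mean speed in m/s.
- manip.movej(angles): joint-space move.
- effector.open_jaws() and effector.close(f_grip=None): open the fingers fully, or close them until they stop; f_grip is the grip in N (None keeps the last).
- manip.sleep(seconds).
- manip.solve_ik(position, orientation): joint angles nearest the present ones, or None.
- viewer.get_image(name): name is "scene" or "top"; returns the picture (420x560x3 uint8, red, green, blue); there is no depth.
- viewer.get_calibration(name): a dict with "vfov" (degrees; the focal length in pixels is half the picture's height over the tangent of half this angle, whatever the lens; pixels are square), "cx", "cy" (the principal point, pixels), "eye" and "attitude" of the camera in the world. Camera axes: x right, y down, z forward; pixel columns grow to the right and rows downward; lengths in m; the calibration is good to about 2 mm. A picture is of the moment at which its call begins. get_calibration takes no time and is no camera call.
A pose or a line that the arm cannot do raises manip.PlanningError and nothing moves.
- manip.hand_in(): hands the job in; it is judged then, once.
Readings, each from a call of its own:
- manip.current_clock(): time.
- manip.current_q(): joint angles.
- manip.current_joint_velocities(): joint speeds.
- manip.current_tau(): joint torques, N m.
- manip.current_tool_pos(): TCP position.
- manip.current_tcp_rot(): TCP orientation.
- manip.current_force(): force on the tool from outside, world axes, zero at the start.
- manip.current_wrist_torque(): the same for the moment, N m.
- manip.current_finger_gap(): finger opening in m.
- manip.current_gripper_force(): force on a finger pad.
Only numpy, scipy, OpenCV 4.12 (cv2) and the standard library are available. Lean on these libraries where they do the work, as an engineer would, in place of code of your own. Each camera call takes 0.05 s, during which the arm holds its last target. There are 200 camera calls.

TASK

The capsule tray has been pushed into the low white stand back to front, with its handle hidden inside. Pull it all the way out by its plain end, set it down on the worktop in front of the stand and let go; then take it by its handle, turn it the right way round and slide it fully home, front panel flush with the stand and handle outwards. Keep both capsules in the tray, and do not knock or shift the other things standing about.

Things in the scene. Friction and masses are not known exactly. Their poses are not given: they have to be found in the camera images.
- stand: Fixed low white stand on the worktop, 150 mm deep, 128 wide, 56 tall, open in front. Origin: middle of its mouth (front face), worktop level; x points into the bay, z up. Bay: 104 mm wide, 45 high, back stop 121 mm behind the front; no floor (the tray slides on the worktop); metal lead-ins widen the mouth to about 114 mm over the first 24 mm.
- tray: Loose grey open-topped tray, about 0.31 kg, 120 mm long (x), 100 wide (y), 40 tall; origin at the centre of its underside. At -x a flat steel front panel (outer face x = -60 mm) with a handle; at +x a plain rear wall (outer face x = +60). At the start it is in the bay wrong way round, rear wall sticking out 55 to 80 mm. Home: origin 61 mm inside the mouth, x axis along the stand's x.
- tray_center (a point): Centre of the tray, 19 mm above its underside; axes of the tray. Floor 4 mm thick, side walls 6 mm. A divider 26 mm high at x = +8 mm leaves an empty compartment 42 mm long next to the rear wall; the capsules lie in the compartment on the handle side.
- handle_grip (a point): Middle of the tray's handle, at tray (-80, 0, 24) mm; axes of the tray.
- rear_wall (a point): Grip point on the tray's plain rear wall, at tray (56, 0, 26) mm, 12 mm below its top edge; axes of the tray. The wall runs along y and is 8 mm thick.
- handle: The tray's steel handle, fixed to it: an upright fin in the tray's x-z plane on the middle of the front panel, 10 mm thick (y), reaching from tray x = -60 to -98 mm and from 8 to 40 mm above the underside. This entry's origin is the tray's origin, not the fin.
- capsule_a: Coffee capsule, 37 mm across, 28 mm tall, loose in the handle-side compartment of the tray. Origin at its underside.
- capsule_b: Second coffee capsule of the same size in the same compartment. Origin at its underside.
- salt: Bystander: salt shaker, about 44 mm across, 90 mm tall. Origin at the centre of its underside.
- pepper: Bystander: pepper shaker, same shape as the salt shaker, about 44 mm across, 90 mm tall. Origin at the centre of its underside.
- jar: Bystander: round glass jar, 62 mm across, 77 mm tall. Origin at the centre of its underside.
- spice: Bystander: spice jar with a green cap, 46 mm across, 106 mm tall. Origin at the centre of its underside.
- box: Bystander: tea carton, 69x68 mm, 132 mm tall. Origin at the centre of its underside.
- timer: Bystander: round wind-up kitchen timer, 62 mm across, 57 mm tall. Origin at the centre of its underside.
- cup: Bystander: espresso cup, 60 mm across, 90 mm over its handle, 52 mm tall, standing on top of the capsule stand. Origin at the centre of its underside.

How it is judged:
On the way, in this order (a step that is already met when the one before it is completed fails the run):
1. the tray has been pulled out and lies flat on the worktop in front of the stand, let go (x of tray_center in the frame of stand below -0.06 m and x of handle_grip in the frame of stand below 0 m and height (world z) of tray_center between 0.014 and 0.024 m and angle between tray's own z axis and vertical below 0.06 rad and contact force between the fingers and tray below 0.2 N and linear speed of tray below 0.02 m/s), for 0.2 s.
2. the tray, still outside the bay, is taken by its handle (contact force between the fingers and handle above 1 N and x of tray_center in the frame of stand below -0.05 m), for 0.2 s.
At the end, for the whole second after the job is handed in: The tray is home in the bay the right way round: its origin 56 mm or more inside the mouth (fully home is 61 mm), within 6 mm of the bay's middle and 0.06 rad of its direction, handle outwards, flat on the worktop and at rest, both capsules inside it (x of tray_center in the frame of stand between 0.056 and 0.066 m and y of tray_center in the frame of stand between -0.006 and 0.006 m and x of handle_grip in the frame of stand below -0.01 m and angle between the x axis of tray and the x axis of stand, either way round below 0.06 rad and angle between tray's own z axis and vertical below 0.06 rad and height (world z) of tray_center below 0.024 m and linear speed of tray below 0.02 m/s and x of capsule_a in the frame of tray between -0.06 and 0.06 m and y of capsule_a in the frame of tray between -0.05 and 0.05 m and z of capsule_a in the frame of tray between -0.01 and 0.035 m and x of capsule_b in the frame of tray between -0.06 and 0.06 m and y of capsule_b in the frame of tray between -0.05 and 0.05 m and z of capsule_b in the frame of tray between -0.01 and 0.035 m); the robot touches nothing.
It fails at once if a bystander is shifted by more than 30 mm or tipped by more than 0.4 rad (distance of any of salt, pepper, jar, spice, box, timer, cup from where it was at the start of the episode above 0.03 m or angle between any of salt, pepper, jar, spice, box, timer, cup's own z axis and vertical above 0.4 rad).
It also fails if it takes over 61 s, if anything falls off the work surface, if the arm or the gripper's body presses on something with over 40 N, if the wrist force passes 120 N, or if a joint passes its speed limit or range.

## Working session

There is one attempt and no reset: what is moved stays moved. The work goes in short steps, each a Python script; the robot and the scene stay as the last script left them, time stands still between calls to the robot, and variables do not carry over. Pictures are saved under pics/ and viewed, at most 10 in all, crops included, and the job is handed in when it is done.

```bash
mkdir -p pics; ls
python3 - <<'E'
from bench import manip, effector, viewer
import cv2
for n in("scene","top"):
    im=viewer.get_image(n); cv2.imwrite(f"pics/{n}0.png",cv2.resize(im[:,:,::-1],(800,600),interpolation=cv2.INTER_CUBIC))
    print(n,viewer.get_calibration(n))
print(manip.grip_depth,manip.current_tcp_rot(),manip.current_clock())
E
```

```text
pics
scene {'vfov': 43.84219967928036, 'cx': 279.3653235514774, 'cy': 211.6462962199712, 'eye': array([-0.11802607, -0.33456106,  1.0255602 ]), 'attitude': array([ 0.81061155, -0.49293385,  0.16170363, -0.27161934])}
top {'vfov': 43.96342097363656, 'cx': 275.39150084595065, 'cy': 211.74156135629497, 'eye': array([ 0.3908898 , -0.00518669,  1.32245022]), 'attitude': array([ 0.70695244, -0.70525095,  0.03856084, -0.036775  ])}
0.0188 [ 1.68075355e-01  9.85773770e-01 -8.48986032e-04 -1.67985772e-04] 0.1
```

View pics/scene0.png

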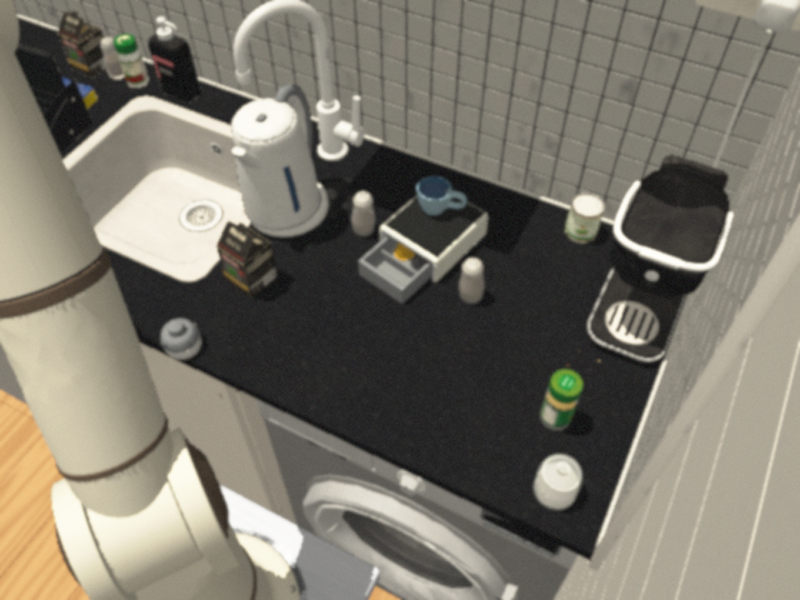

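View pics/top0.png

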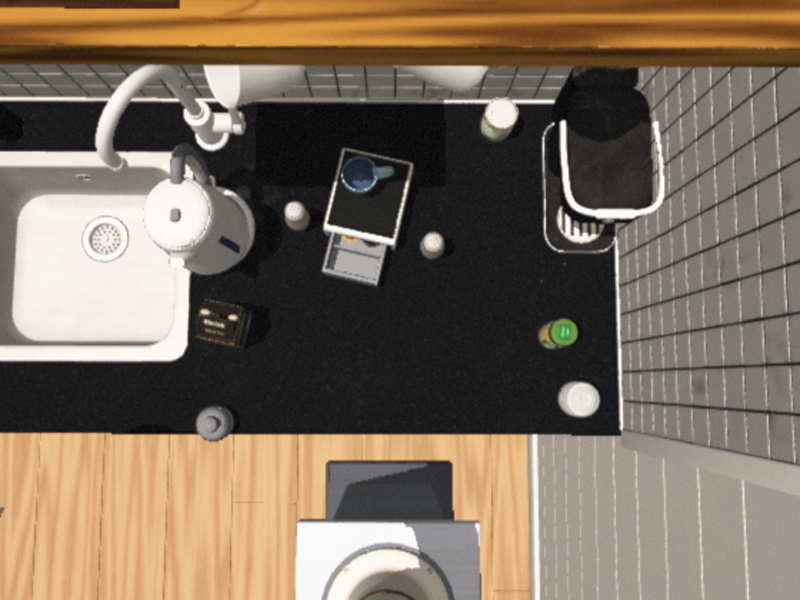

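The scene and top views agree. The stand is at about (370,195) in the top view. The tray's rear end sticks out towards the robot, with its corners near (322,272) and (380,285), and the two shakers stand on either side. I'll enlarge this area to measure it.

```bash
cat > h.py <<'E'
import numpy as np, cv2
from scipy.spatial.transform import Rotation as R
from bench import manip, effector, viewer
def px2w(n,pts,z):
    c=viewer.get_calibration(n); f=210/np.tan(np.radians(c['vfov']/2))
    p=np.atleast_2d(np.array(pts,float)); d=np.c_[(p[:,0]-c['cx'])/f,(p[:,1]-c['cy'])/f,np.ones(len(p))]
    d=R.from_quat(c['attitude']).apply(d); e=np.array(c['eye'])
    return (e+d*((z-e[2])/d[:,2])[:,None])[:,:2]
def crop(n,x0,y0,w,h,s,name):
    im=viewer.get_image(n)[y0:y0+h,x0:x0+w,::-1]
    im=cv2.convertScaleAbs(im,alpha=1.5,beta=10)
    cv2.imwrite(f"pics/{name}.png",cv2.resize(im,None,fx=s,fy=s,interpolation=cv2.INTER_CUBIC))
def down(yaw): # tool z down, tool y (closing) at angle yaw in world xy
    y=np.array([np.cos(yaw),np.sin(yaw),0]); z=np.array([0,0,-1.]); x=np.cross(y,z)
    return R.from_matrix(np.c_[x,y,z]).as_quat()
E
python3 - <<'E'
from h import *
crop("top",190,95,133,110,6,"c1")
for n,p,z in [("salt?",(295,205),.09),("pepper?",(432,237),.09),("spice",(564,332),.1),("jar",(579,398),.077),("timer",(214,418),.057),("box",(222,310),.132)]:
    print(n,px2w("top",[np.array(p)*.7],z).round(3))
E
```

```text
salt? [[0.688 0.159]]
pepper? [[ 0.634 -0.073]]
spice [[ 0.473 -0.289]]
jar [[ 0.365 -0.317]]
timer [[0.33  0.293]]
box [[0.505 0.268]]
```

View pics/c1.png

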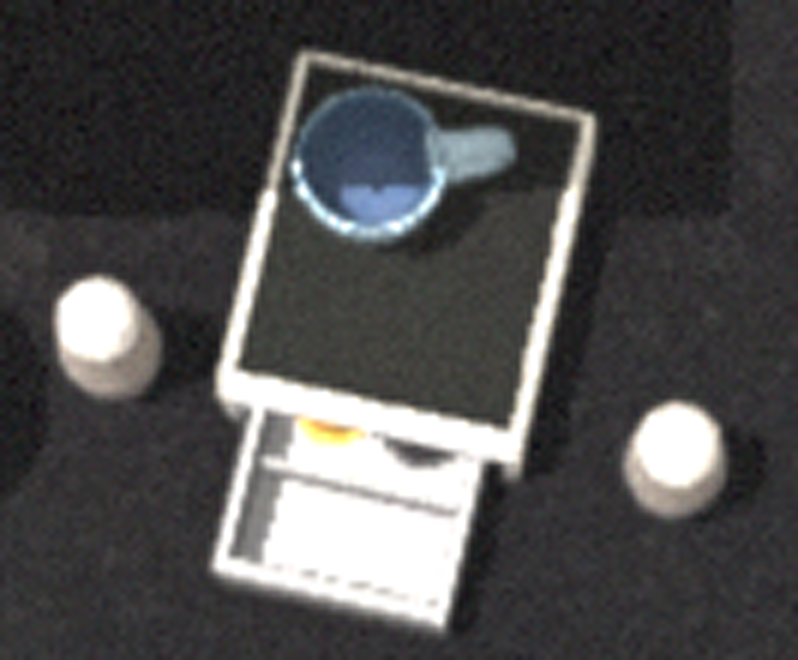

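Run:
```python
from h import *
f=lambda X,z: px2w("top",np.array([190,95])+(np.array(X,float)+.5)/6-.5,z)
s=f([(303,52),(595,118),(516,452),(220,382)],.056)
print(s.round(4)); d=lambda a,b:np.linalg.norm(a-b).round(4)
print("w",d(s[0],s[1]),d(s[2],s[3]),"depth",d(s[0],s[3]),d(s[1],s[2]))
fit=None
# fit rect 150x128: centre and yaw
m=np.array([[.15,.064],[.15,-.064],[0,-.064],[0,.064]])
c=s.mean(0); A=m-m.mean(0); B=s-c
H=A.T@B; yaw=np.arctan2(H[0,1]-H[1,0],H[0,0]+H[1,1]); Rm=np.array([[np.cos(yaw),-np.sin(yaw)],[np.sin(yaw),np.cos(yaw)]])
o=c-Rm@m.mean(0); print("stand origin",o,"yaw",yaw,"res",((s-o)@Rm-m).round(4).tolist())
t=f([(215,568),(446,622)],.04); print("tray rear",t.round(4),d(*t),"in stand",((t-o)@Rm).round(4), "diryaw",np.arctan2(*(t[0]-t[1])[::-1])-np.pi/2)
for n,p in [("salt",(98,318)),("pepper",(678,442))]: print(n,((f([p],.088)-o)@Rm).round(3), f([p],.088).round(3))
```

```text
[[ 0.7993  0.0808]
 [ 0.7715 -0.0411]
 [ 0.6303 -0.0085]
 [ 0.6592  0.1137]]
w 0.125 0.1255 depth 0.1439 0.1449
stand origin [0.64203166 0.05324366] yaw -0.22878415828521534 res [[-0.003, -0.0015], [-0.0026, 0.0015], [0.0025, 0.0012], [0.003, -0.0012]]
tray rear [[0.5841 0.1163]
 [0.5618 0.0203]] 0.0985 in stand [[-0.0707  0.0483]
 [-0.0707 -0.0503]] diryaw -0.22881282335608666
salt [[0.011 0.112]] [[0.679 0.16 ]]
pepper [[ 0.016 -0.126]] [[ 0.628 -0.073]]
```

```bash
cat >> h.py <<'E'
O=np.array([.642,.0532]); YAW=-.2288
RM=np.array([[np.cos(YAW),-np.sin(YAW)],[np.sin(YAW),np.cos(YAW)]])
def S(x,y,z): return np.r_[O+RM@[x,y],z]
def Q(a,tilt=0): # closing axis at stand angle a; tilt about closing axis
    return (R.from_rotvec(tilt*np.r_[np.cos(YAW+a),np.sin(YAW+a),0])*R.from_quat(down(YAW+a))).as_quat()
E
python3 - <<'E'
from h import *
print("q now",manip.current_q(),"tool y",R.from_quat(manip.current_tcp_rot()).as_matrix()[:,1].round(2))
ik=lambda p,q:(lambda r:None if r is None else np.round(r,2))(manip.solve_ik(p,q))
for k in (0,np.pi):
    print("hook",k,ik(S(-.0975,0,.012),Q(k)),ik(S(-.0975,0,.2),Q(k)),"pulled",ik(S(-.211,0,.012),Q(k)))
# handle turn: direction th of handle from tray centre, tool closing = th+-90
for k in (1,-1):
    for th in np.radians([0,-45,-90,-135,-180]):
        print(k,round(th,2),ik(S(-.155+.082*np.cos(th),.082*np.sin(th),.008),Q(th+k*np.pi/2)))
    for t in (-.5,.5): print("home tilt",t,ik(S(-.027,0,.01),Q(-np.pi+k*np.pi/2,t)), R.from_quat(Q(-np.pi+k*np.pi/2,t)).as_matrix()[:,2].round(2))
E
```

```text
q now [-0.96979676  0.50168498 -0.42679923  1.55121208  0.22081688  1.13829268
 -0.21028844] tool y [ 0.33  0.94 -0.  ]
hook 0 [-0.22  0.6   0.04  1.94 -0.04  0.6  -0.38] [-0.25  0.32  0.08  1.84 -0.03  0.98 -0.39] pulled [-0.29  0.48  0.    2.19 -0.    0.47 -0.51]
hook 3.141592653589793 [ 0.21  0.66 -0.51  1.93  0.5   0.68  2.31] [ 0.18  0.36 -0.45  1.83  0.18  1.    2.57] pulled [ 0.14  0.53 -0.5   2.18  0.49  0.54  2.18]
1 0.0 [-0.01  0.64 -0.2   1.88  0.2   0.64  1.  ]
1 -0.79 [-0.05  0.59 -0.04  1.98  0.04  0.57  0.44]
1 -1.57 [-0.12  0.52  0.06  2.14 -0.06  0.49 -0.25]
1 -2.36 [-0.27  0.47  0.12  2.25 -0.13  0.43 -1.07]
1 -3.14 [-0.52  0.47  0.23  2.25 -0.25  0.44 -1.88]
home tilt -0.5 [-0.25  1.01  0.34  1.28 -0.4   1.41 -1.62] [-0.47  0.11 -0.88]
home tilt 0.5 [-0.29  0.59  0.01  2.17  1.85  0.24  2.4 ] [ 0.47 -0.11 -0.88]
-1 0.0 [-0.35  0.65  0.24  1.89 -0.25  0.63 -1.76]
-1 -0.79 [-0.89  0.98  1.12  2.01 -1.14  0.98 -1.74]
-1 -1.57 [ 0.3   0.56 -0.45  2.12  0.46  0.55  2.43]
-1 -2.36 [ 0.11  0.48 -0.33  2.24  0.34  0.47  1.65]
-1 -3.14 [-0.13  0.47 -0.22  2.24  0.23  0.45  0.81]
home tilt -0.5 [-0.31  0.59  0.04  2.17  1.86  0.23 -0.76] [ 0.47 -0.11 -0.88]
home tilt 0.5 [ 0.07  1.   -0.23  1.27  0.03  1.37  1.23] [-0.47  0.11 -0.88]
```

Run:
```python
from h import *
manip.move_pose([.34,.36,.32],Q(0)); manip.move_pose(S(-.0975,0,.2),Q(0))
manip.servo_line(S(-.0975,0,.06),vel=.2)
print(manip.current_force().round(1))
manip.servo_line(S(-.0975,0,.012),vel=.08)
print(manip.current_force().round(1),manip.current_tool_pos(),manip.current_clock())
crop("scene",210,110,133,110,6,"c2")
```

```text
[-0.2 -0.2  1.2]
[0.4 0.4 0.1] [0.547035   0.07521423 0.01177755] 4.2833
```

View pics/c2.png

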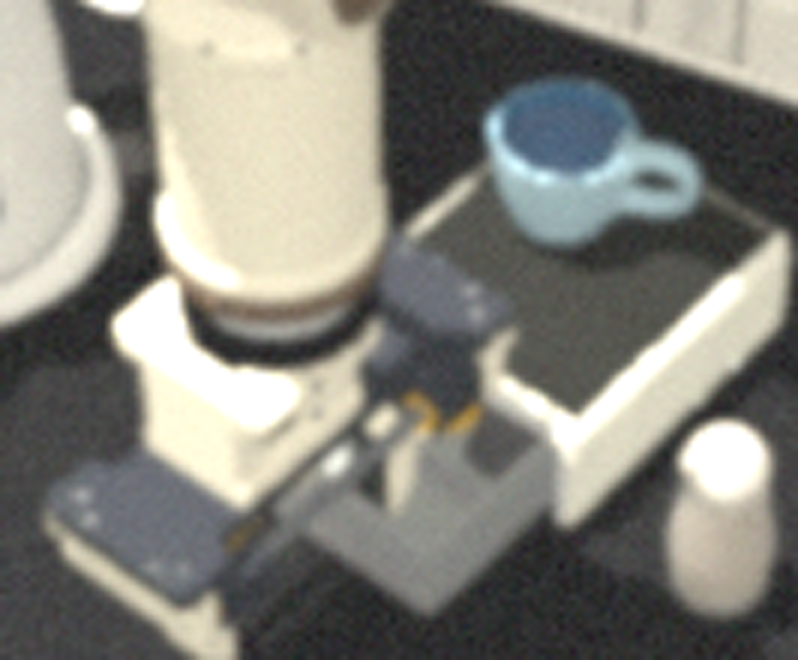

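The inner finger, at about (400,480), is inside the empty compartment. The gripper's long side runs along the closing axis. Next I'll grip the wall and pull.

Run:
```python
from h import *
effector.close(20)
print(manip.current_finger_gap(),manip.current_force().round(1))
manip.servo_line(S(-.155,0,.012),vel=.08); print(manip.current_force().round(1))
manip.servo_line(S(-.213,0,.012),vel=.08); print(manip.current_force().round(1),manip.current_finger_gap(),manip.current_tool_pos())
effector.open_jaws(); manip.sleep(.3)
# inner pad would be 46mm inside: lift straight
print(manip.current_force().round(1),manip.current_clock())
crop("scene",180,130,133,110,6,"c3")
```

```text
0.007556820671024309 [ 3.7 -0.9  2.5]
[-0.4 -0.5 10.5]
[ 1.6 -1.3  9.6] 0.007766065767239905 [0.43434574 0.10181931 0.01225102]
[-2.4  0.1 -0.9] 9.0
```

View pics/c3.png

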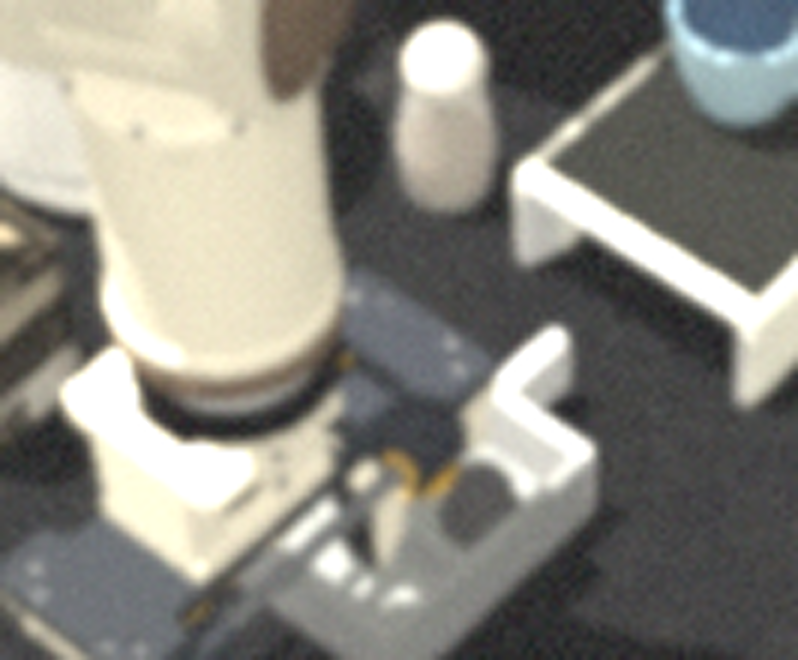

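The tray is out, with its handle at about (540,360) clear of the stand mouth and the capsules still in the tray. I'll lift off and measure from the top view.

Run:
```python
from h import *
p=manip.current_tool_pos(); manip.servo_line([p[0],p[1],.10],vel=.15)
manip.move_pose([.36,-.16,.2],Q(np.pi/2))
crop("top",190,95,133,140,4.2,"c4"); print(manip.current_clock())
```

```text
11.6917
```

View pics/c4.png

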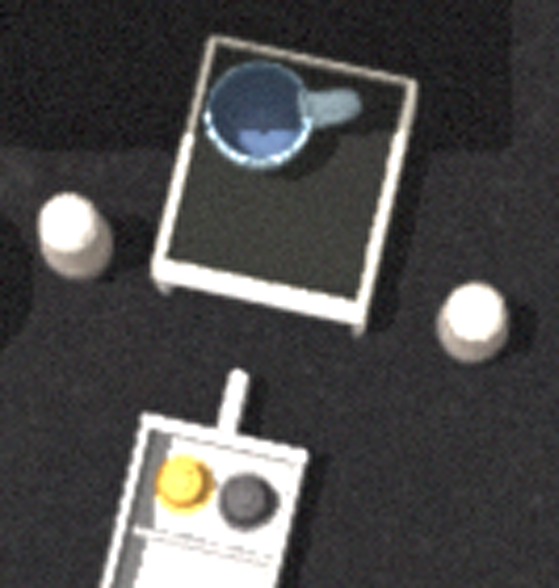

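The tray lies clear of the stand. The handle tip is at (238,371), its base at (229,433), and the panel corners are at (143,413) and (307,453). Both capsules are in.

Run:
```python
from h import *
f=lambda X,z: (px2w("top",np.array([190,95])+(np.array(X,float)+.5)/4.2-.5,z)-O)@RM
t=f([(143,413),(307,453),(238,371),(229,433)],.04)
print(t.round(4),np.linalg.norm(t[0]-t[1]),"yaw panel",np.arctan2(*(t[0]-t[1])[::-1])-np.pi/2)
print("salt/pepper",f([(68,222),(474,311)],.085).round(3))
```

```text
[[-0.0807  0.0503]
 [-0.0817 -0.0498]
 [-0.0433  0.0015]
 [-0.0807 -0.0021]] 0.10009267748878804 yaw panel -0.009472597340737687
salt/pepper [[ 0.012  0.113]
 [ 0.015 -0.126]]
```

Run:
```python
from h import *
manip.move_pose(S(-.062,0,.16),Q(np.pi/2))
manip.servo_line(S(-.060,0,.06),vel=.2); manip.servo_line(S(-.060,0,.008),vel=.1)
print(manip.current_force().round(1))
effector.close(40); manip.sleep(.3)
print(manip.current_finger_gap(),manip.current_gripper_force(),manip.current_force().round(1),manip.current_clock())
c=-.141; r=.081
for i in range(1,13):
    th=-np.pi*i/12; cc=c-.011*min(1,i/2)
    manip.servo_line(S(cc+r*np.cos(th),r*np.sin(th),.008),Q(th+np.pi/2),vel=.06)
print(manip.current_force().round(1),manip.current_finger_gap(),manip.current_tool_pos(),manip.current_clock())
crop("top",190,95,133,140,4.2,"c5")
ik=lambda p,q:(lambda r:None if r is None else np.round(r,2))(manip.solve_ik(p,q))
for t in (.2,.3,.4,.5): print(t,ik(S(-.23,0,.012),Q(-np.pi/2,t)),ik(S(-.1,0,.012),Q(-np.pi/2,t)),ik(S(-.027,0,.012),Q(-np.pi/2,t)))
```

```text
[ 1.  -0.3  0. ]
0.009677825004598866 40.00027298927307 [ 0.3  0.5 -1. ] 15.7583
[ 0.2  1.1 -2.1] 0.009922025468560795 [0.41515427 0.10545423 0.00801631] 21.8333
0.2 [-1.02  0.52  0.7   2.39 -0.89  0.27 -1.35] [-0.82  0.66  0.71  2.13 -0.85  0.43 -1.29] [-0.74  0.75  0.72  1.96 -0.83  0.52 -1.28]
0.3 None [-0.81  0.62  0.64  2.2  -0.92  0.25 -1.23] [-0.74  0.7   0.67  2.04 -0.9   0.35 -1.23]
0.4 None [-1.31  1.24  1.35  2.28  4.51  0.9  -0.72] [-0.78  0.7   0.66  2.12 -1.22  0.22 -0.94]
0.5 None [-0.56  0.55  0.23  2.33  2.23  0.21  1.88] [-0.29  0.59  0.01  2.17  1.83  0.24  2.42]
```

View pics/c5.png

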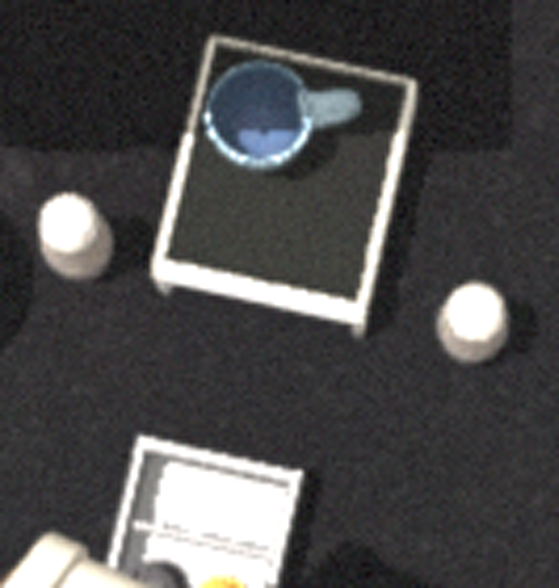

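Run:
```python
from h import *
f=lambda X,z: (px2w("top",np.array([190,95])+(np.array(X,float)+.5)/4.2-.5,z)-O)@RM
t=f([(140,437),(302,470)],.04)
yerr=t[:,1].mean(); dyaw=np.arctan2(*(t[0]-t[1])[::-1])-np.pi/2
print(t.round(4),yerr,dyaw)
print("tcp stand",((manip.current_tool_pos()[:2]-O)@RM).round(4))
x0=-.232; y=0
for x in np.r_[-.15,np.arange(-.14,-.057,.01),-.058]:
    manip.servo_line(S(x,y,.008),Q(-np.pi/2),vel=.06)
    F=RM.T@manip.current_force()[:2]; print(round(x,3),F.round(1),end=" ")
    if abs(F[0])>25 or abs(F[1])>25: print("STOP"); break
print(((manip.current_tool_pos()[:2]-O)@RM).round(4),manip.current_clock())
crop("top",190,95,133,140,4.2,"c6")
```

```text
[[-0.095   0.0486]
 [-0.0922 -0.0492]] -0.00029626200965479285 0.029185845498875818
tcp stand [-0.2328 -0.0006]
-0.15 [0.3 0.3] -0.14 [-0.  -0.9] -0.13 [ 0.3 -0.2] -0.12 [-0.5 -0. ] -0.11 [-0.5 -0.2] -0.1 [ 0.6 -0.1] -0.09 [-0.  -0.4] -0.08 [ 0.2 -0.4] -0.07 [-0.1 -0.9] -0.06 [0.4 0.9] -0.058 [-2.1 -0.3] [-0.0584  0.    ] 26.5167
```

View pics/c6.png

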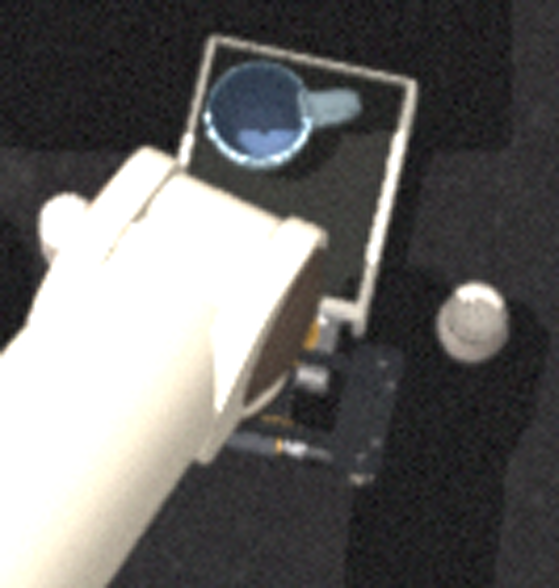

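The tray is entering the bay smoothly and the shakers haven't moved. Salt stands close to the gripper's path, so I'll release, back off and push the last stretch on the fin's end with closed fingers.

Run:
```python
from h import *
effector.open_jaws(); manip.servo_line(S(-.125,0,.008),vel=.15); effector.close(10)
manip.servo_line(S(-.100,0,.012),vel=.08)
for x in np.r_[np.arange(-.09,-.056,.008),np.arange(-.054,-.030,.002)]:
    manip.servo_line(S(x,0,.012),vel=.04)
    F=RM.T@manip.current_force()[:2]; print(round(x,3),F.round(1),end=" ")
    if F[0]<-18: print("STOP"); break
print(((manip.current_tool_pos()[:2]-O)@RM).round(4),manip.current_clock())
```

```text
-0.09 [-0.2 -0.1] -0.082 [-0.6  0.3] -0.074 [ 0.3 -0.3] -0.066 [-0.5 -0.1] -0.058 [-0.1 -0.6] -0.054 [-1.3  0.7] -0.052 [-1.6 -0.7] -0.05 [-1.8  0.3] -0.048 [-2.  -1.1] -0.046 [-6.  -0.4] -0.044 [-12.2   0.4] -0.042 [-17.6  -2.1] -0.04 [-22.2  -0.5] STOP
[-0.0479  0.    ] 34.2083
```

It met firm resistance with the TCP at -0.048, about where home should be. I'll back off and check.

Run:
```python
from h import *
manip.servo_line(S(-.12,0,.03),vel=.12); manip.servo_line(S(-.14,0,.2),vel=.2); manip.move_pose([.36,-.16,.25],Q(-np.pi/2+.2))
crop("top",200,120,100,80,8,"c7"); print(manip.current_clock())
```

```text
37.2167
```

View pics/c7.png

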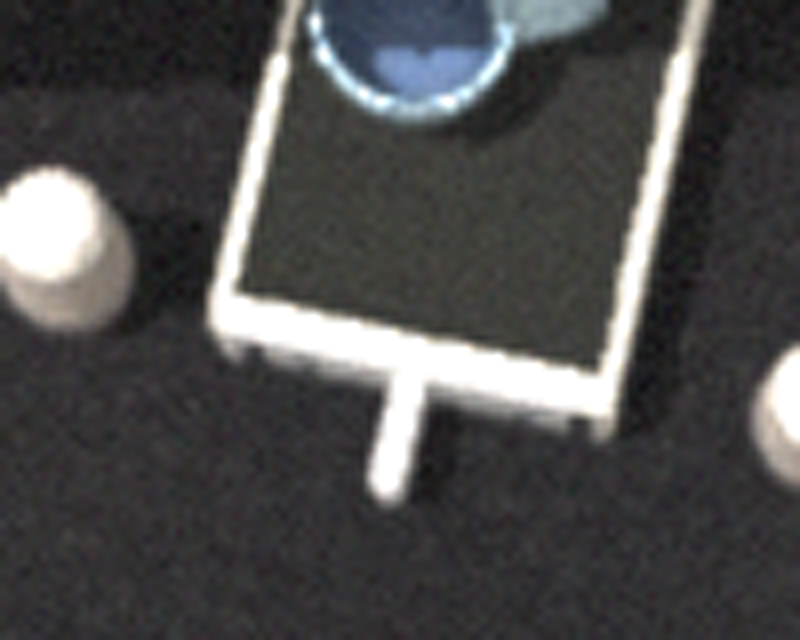

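The panel is flush under the front rim, with the handle outwards and its tip at (386,503). I'll check the tip's position (home is x = -0.037) and hand in if it holds.

Run:
```python
from h import *
f=lambda X,z: (px2w("top",np.array([200,120])+(np.array(X,float)+.5)/8-.5,z)-O)@RM
t=f([(386,500)],.04)[0]; print(t.round(4))
if abs(t[0]+.037)<.004 and abs(t[1])<.006: print(manip.hand_in(),manip.current_clock())
```

```text
[-0.0403 -0.0017]
the job is handed in; nothing more can be done
the job is handed in; nothing more can be done
```

The tray was pulled out, turned round and pushed against the back stop with its handle outwards, and I handed the job in (about 37 s of 61 used). My last check put the handle tip about 3 mm short of fully home, within measurement error. The bystanders in view hadn't moved. Both capsules were in the tray before the turn, but I couldn't see both of them after it. No verdict came back.

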